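# Blow a bearing cap clean at the inspection bench

## Task

Set the steel bearing cap down, without dropping it, in the white nest of the blow-off stand, feet down, flat and square on the pocket floor. Then squeeze the trigger of the stand's two-stage air gun through its pressure point and fully home for full blast, keep it there for a good second and let go so that it springs back. Leave the cap in the nest and everything else where it is.

Things in the scene. Friction and masses are not known exactly. Their poses are not given: they have to be found in the camera images.
- cap: Steel bearing cap, 0.5 kg, lying feet down: 92 mm long (its x), 40 wide (y), 30 high. At each end a flat foot 12 mm high with a bolt hole; the raised middle is 44 mm long and 30 high, with an arched opening 28 mm wide, 14 high, through it along y. Grip the middle across its flat sides, 40 mm apart along y. Origin: centre of the underside, z up. Same after half a turn about z.
- stand: Blow-off stand fixed on the bench: steel base plate 10 mm thick, x -130 to 90 mm, y -178 to 158 mm, with a white nest (-y end) and an air gun clamped lying on its side (+y end; body along y at x 30 mm, grip along x). Highest point: gun clamp, 100 mm above the bench. Copper air pipe at the grip's end, x -116 mm. Origin: on the bench, z up.
- nest_floor (a point): Centre of the nest's pocket floor, 22 mm above the bench; axes as the stand's. Pocket 96 mm along the stand's y, 44 along its x (2 mm clear of the cap all round), 10 deep; in each long wall (16 mm thick) a 52 mm gap in the middle leaves room for fingers. The cap goes in with its length along the stand's y, either way round.
- nozzle_tip (a point): Tip of the gun's steel nozzle tube (11 mm thick), 58 mm above the bench, 77 mm along the stand's y from the pocket's centre and pointing down at it; the tube rises from here to the gun, towards +y.
- squeeze (a point): Where to squeeze, 75 mm above the bench, axes as the stand's: midway between the fixed back of the grip (19 mm to +y) and the front of the fully squeezed trigger (19 mm to -y). Fingers come down from above, one behind the grip, one before the trigger, and close along the stand's y. Grip 30 mm high, lever 16, both centred at this height, free below down to the base plate.
- trigger_pin (a point): Pin of the trigger lever, at the gun body, 45 mm along the stand's +x from the squeeze point. The lever runs from here 77 mm towards -x, in front (-y) of the grip. Released, its front stands 32 mm to -y of the squeeze point, 37 mm at 16 mm nearer the tip, 40 mm at its tip.
- trigger (a joint): Angle of the trigger lever, rad: 0 released, 0.28 squeezed home against its stop, parallel to the grip; springs back. To 0.12 light first stage (soft air, 3 to 5 N at the squeeze point); there a pressure point, force steps up to about 11 N; then second stage (full blast), to about 17 N. If the finger behind the grip bears on it too early, the lever stops short.
- hub: Bystander: round steel hub, flange 70 mm in diameter and 12 mm high, boss 40 mm in diameter, 34 mm high in all. Origin: centre of its underside.
- parallel: Bystander: plain steel parallel block 130 x 30 x 30 mm with three holes, length along its x. Origin: centre of its underside.
- ring_gear: Bystander: steel ring gear, 170 mm in diameter, 45 mm high, heavy. Origin: centre of its underside.
- bearing: Bystander: ball bearing, 52 mm in diameter, 15 mm high, lying flat. Origin: centre of its underside.
- caliper: Bystander: digital caliper lying flat, 235 mm long along its x (from -98 to 138 mm), jaws reaching 51 mm to -y at its -x end, 12 mm high. Origin: under its display.
- bottle: Bystander: water bottle standing upright, 62 mm in diameter, 200 mm high. Origin: centre of its underside.
- marker: Bystander: marker pen lying flat, 135 mm long along its x, 17 mm thick. Origin: under its middle.
Not all that is in view belongs to the job. Leave any blue or purple look-alike of the cap alone.

How it is judged:
By the outcome, as a careful person would: the job done as asked, in the order asked, and still so for the second after the job is handed in, with the robot touching nothing.
It also fails if it takes over 51 s, if anything falls off the work surface, if the arm or the gripper's body presses on something with over 40 N, if the wrist force passes 120 N, or if a joint passes its speed limit or range.

## Robot

A 6-joint arm with a two-finger parallel gripper is mounted at the origin on the work surface. World frame = base frame: x ahead of the robot, y to its left, z up, the work surface at z = 0. Lengths are in m, angles in rad, forces in N, time in s.
With the tool pointing down it reaches from about 0.275 to 0.75 m from the base axis. Payload 10.2 kg.
Tool frame: the origin (TCP) lies midway between the tips of the shut fingers; the grasp point (between the pads) lies 19 mm behind it; z points along the fingers, y is the line along which they close (so a half turn about z gives the same grasp; the last joint's range is limited). The gripper opens to 88 mm and grips with 3 to 60 N. Pads are 18 mm wide; open, the fingers measure 123 mm over their backs; the gripper's body (75 mm by 187 mm) begins 45 mm behind the grasp point.
Start: joints at [-1.479, 0.313, 1.498, -0, 1.331, -0.223], TCP at [0.163, -0.499, 0.239] pointing down, gripper open.
Joint ranges: [-2.94, 2.94], [-0.97, 2.17], [0.19, 2.56], [-1.23, 4.37], [0.02, 3.11], [-2.88, 2.88]. Speed limits (rad/s): [2.39, 2.39, 3.01, 3.14, 3.14, 3.14].

## Interface

Orientations are given as [roll, pitch, yaw] about the fixed x, y, z axes, in that order (R = Rz(yaw) Ry(pitch) Rx(roll)).
In Python, from bench import * gives the robot as it stands. The module is installed in compiled form; this text tells all that it offers.
- The arm moves only by the tool send_rows, never from a script. Its argument "motion" is a list of rows, each an object of numbers: "dx", "dy", "dz": the shift along the tool's x, y, z each as a share of 120 mm, from -1 to 1; "rx", "ry", "rz": the turn, a rotation vector about the tool's x, y, z each as a share of 60 degrees, from -1 to 1. In form: [{"dx": .., "dy": .., "dz": .., "rx": .., "ry": .., "rz": ..}, ...]. A call has 1 to 12 rows; each row is the pose to reach, as a shift and turn from the pose commanded when the call began, along the tool's axes at that moment; what a row does not reach only later rows make up. A row lasts 1/12 s, in which the tool goes at most 41.7 mm and 7.16 degrees, less where a joint would pass 70% of its speed; a pose out of reach is approached as far as the arm can. A call with a number of a shift or a turn outside -1 to 1 is refused whole. A call with a gripper value outside its range is refused whole. "jaw" is the closure, from -1 (fully open) to 1 (shut), set as the call begins (left out, the last holds). The fingers move at their own pace and stop on an object; "grip_force" is the grip in N (left out, the last holds). Time passes only in rows, so rows that repeat a pose let the fingers close. It gives the time, the measured TCP pose, the force, the opening and the grip force at its end, in the units of the state.
- state(): the state, without advancing time (a new reading comes with each control period).
- snapshot(name): name is "scene" or "top"; returns a dict with "pixels" (384x512x3 uint8, red, green, blue), "z_map" (384x512 float32, m along the optical axis (not along the pixel's ray), 0 where there is no reading), "fx", "fy", "cx", "cy" (pixels), "R" (3x3) and "t" (3): a world point X has camera coordinates R X + t. Camera axes: x right, y down, z forward; pixel columns grow to the right and rows downward; lengths in m; the calibration is good to about 2 mm. A picture is of the moment at which its call begins.
- hand_in(): hands the job in; it is judged then, once.
Trained networks look in a picture, given as the dict that the camera call returned (one of the last four; its "shot" number tells which), for a name from the list of things; names that differ only in an ending like _2 or _b are one class to them, and where a whole thing is asked for, a point or a joint stands for the part that bears it (a point fixed in the world has none). Each returns a list of dicts, best first, with "conf" (0 to 1); they miss things now and then, are a little off and sometimes report something else, mostly with a low value. They report only what shows in the picture. A call takes as long as a camera call. They do not tell look-alikes from the thing itself.
- spot_in(picture, thing): "centre" ([column, row] as shares, 0 to 1, of the picture: columns of its width, rows of its height, amid what is visible of it).
- outline_of(picture, thing): "pixels" (384x512 bool, what is visible of it) and "centre" ([column, row] as shares, 0 to 1, of the picture: columns of its width, rows of its height, amid what is visible of it).
The state is a dict: "t": time; "q": joint angles; "qd": joint speeds; "tau": joint torques, N m; "position": TCP position; "tool_rot": TCP orientation; "force": force on the tool from outside, world axes, zero at the start; "wrist_torque": the same for the moment, N m; "finger_gap": finger opening in m; "gripper_force": force on a finger pad.
Only numpy, scipy, OpenCV 4.12 (cv2) and the standard library are available. Lean on these libraries where they do the work, as an engineer would, in place of code of your own. Each camera call takes 0.05 s, during which the arm holds its last target. There are 200 camera calls.

## Working session

There is one attempt and no reset: what is moved stays moved. The work goes in short steps, Python scripts to look and compute and a tool call to move; the robot and the scene stay as the last step left them, time stands still between calls to the robot, and variables do not carry over. Pictures are saved under pics/ and viewed, at most 11 in all, crops included, and the job is handed in when it is done.

Besides the shell and the picture viewer there is one more tool, called after "Emit:" as a command line: name --argument value ..., lists and objects as JSON in quotes. send_rows: Moves the arm, as the interface text tells. Shift numbers are shares of 120 mm and turn numbers shares of 60 degrees, none past 1 either way. Its arguments: {"type":"object","properties":{"motion":{"type":"array","items":{"type":"object","properties":{"dx":{"type":"number","minimum":-1,"maximum":1},"dy":{"type":"number","minimum":-1,"maximum":1},"dz":{"type":"number","minimum":-1,"maximum":1},"rx":{"type":"number","minimum":-1,"maximum":1},"ry":{"type":"number","minimum":-1,"maximum":1},"rz":{"type":"number","minimum":-1,"maximum":1}}}},"jaw":{"type":"number"},"grip_force":{"type":"number"}},"required":["motion"]}

```bash
mkdir -p pics; cat > h.py <<'E'
import numpy as np,cv2
from bench import *
def world(p,m=None):
    z=p["z_map"];v,u=np.indices(z.shape)
    c=np.stack([(u-p["cx"])/p["fx"]*z,(v-p["cy"])/p["fy"]*z,z],-1)
    return (c-p["t"])@np.array(p["R"])
def save(p,name,crop=None,s=1):
    im=p["pixels"][...,::-1]
    if crop: a,b,c,d=crop; im=im[b:d,a:c]
    cv2.imwrite("pics/"+name,cv2.resize(im,None,fx=s,fy=s,interpolation=cv2.INTER_CUBIC))
E
python3 - <<'E'
from h import *
s=state();print(s)
for n in ["scene","top"]:
    p=snapshot(n);save(p,n+"1.png",s=1.5);W=world(p)
    np.savez(n+".npz",**{k:np.array(v) for k,v in p.items()})
    print(n,np.array(p["R"]).round(3).tolist(),p["t"])
    for t in ["cap","stand","nest_floor","nozzle_tip","squeeze","trigger_pin"]:
        for d in spot_in(p,t)[:4]:
            c=d["centre"];u,v=int(c[0]*512),int(c[1]*384)
            print(t,round(d["conf"],2),u,v,W[v,u].round(3))
E
```

```text
{'t': 0.0, 'q': array([-1.47939044e+00,  3.13452173e-01,  1.49844171e+00, -7.94263896e-06,
        1.33099210e+00, -2.23392531e-01]), 'qd': array([-2.49907369e-05, -1.61609398e-04, -1.51988965e-03,  1.32475130e-03,
        9.30252662e-04,  1.07755040e-03]), 'tau': array([ 9.82785677e-04, -4.02207041e+01, -2.52268517e+01,  6.94824080e-02,
        3.53679922e-02, -9.09914183e-05]), 'position': array([ 0.16252013, -0.49895103,  0.23815822]), 'tool_rot': array([-3.14032975e+00, -2.79001787e-04,  3.14800134e-01]), 'force': array([ 0.29717157, -0.14961111,  0.13919753]), 'wrist_torque': array([ 0.04867891,  0.04309542, -0.00762274]), 'gripper_force': 0.0, 'finger_gap': 0.08808899517893516}
scene [[-0.398, 0.917, 0.009], [0.727, 0.322, -0.607], [-0.56, -0.235, -0.795]] [ 0.26651216 -0.34291804  2.038081  ]
cap 0.81 275 249 [0.72  0.109 0.033]
cap 0.69 144 148 [ 0.555 -0.518  0.128]
cap 0.56 164 223 [ 0.782 -0.311  0.031]
cap 0.47 183 141 [ 0.382 -0.451  0.033]
stand 0.83 315 213 [0.494 0.187 0.008]
nest_floor 0.86 315 212 [0.49  0.186 0.009]
nozzle_tip 0.89 314 213 [0.499 0.184 0.013]
nozzle_tip 0.28 206 162 [ 0.446 -0.309  0.028]
squeeze 0.58 311 213 [0.5   0.173 0.007]
trigger_pin 0.8 310 216 [0.517 0.174 0.01 ]
top [[-0.009, -1.0, 0.002], [-0.984, 0.008, -0.176], [0.176, -0.004, -0.984]] [-0.03686866  0.57135501  1.13607344]
cap 0.77 339 129 [ 0.766 -0.299  0.033]
cap 0.74 398 252 [ 0.383 -0.459  0.03 ]
cap 0.65 334 175 [ 0.619 -0.278  0.031]
cap 0.64 212 147 [0.712 0.1   0.03 ]
stand 0.84 186 215 [0.501 0.18  0.011]
nest_floor 0.63 184 216 [0.498 0.185 0.015]
nozzle_tip 0.93 185 217 [0.495 0.183 0.01 ]
squeeze 0.59 187 217 [0.495 0.177 0.01 ]
trigger_pin 0.74 187 215 [0.501 0.176 0.011]
```

View pics/scene1.png

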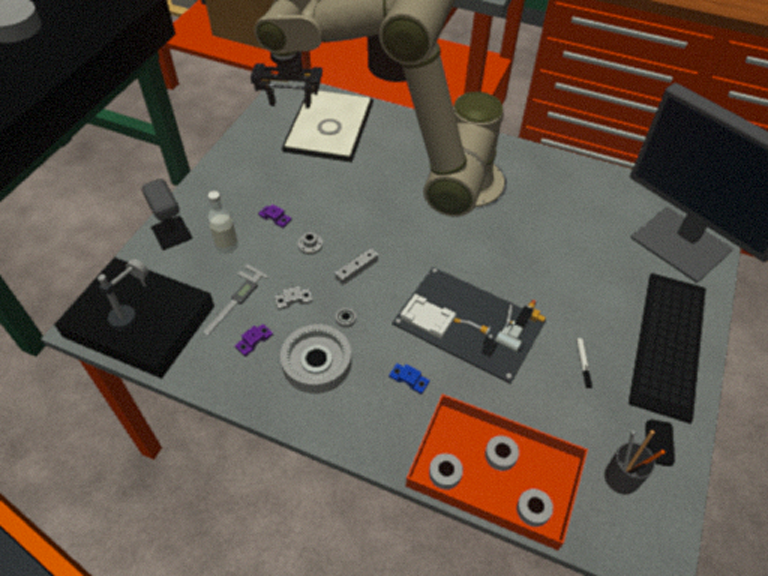

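View pics/top1.png

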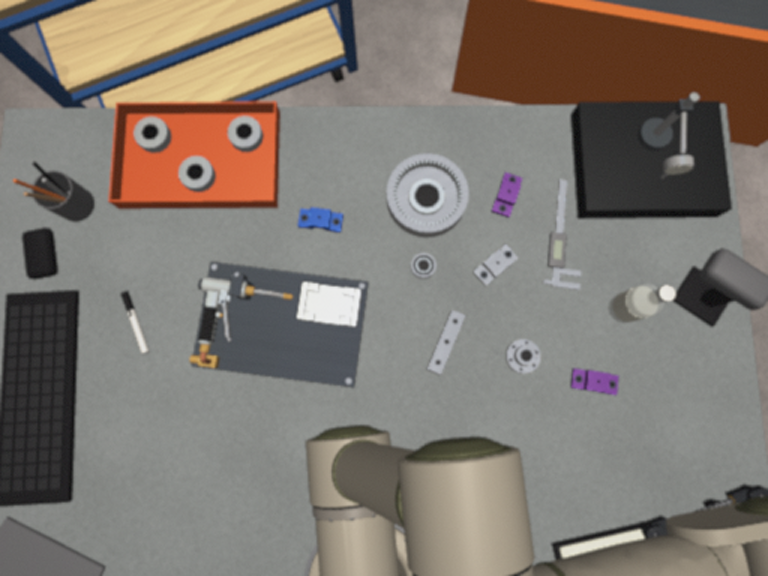

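The scene and top views show these candidates for the cap (512-px top picture): grey metal at (331,176), purple at (338,129), purple at (397,254) and blue at (214,146). I choose the grey one. The stand is at about (186,215), with the nest on its right at (220,203) and the grip at (139,215).

```bash
cat > meas.py <<'E'
from h import *
def ray(p,uv,z):
    uv=np.asarray(uv,float);R=np.array(p["R"]);t=np.array(p["t"])
    d=np.c_[(uv[:,0]-p["cx"])/p["fx"],(uv[:,1]-p["cy"])/p["fy"],np.ones(len(uv))]@R
    C=-R.T@t;return C+d*((z-C[2])/d[:,2])[:,None]
def rect(P):
    r=cv2.minAreaRect((P[:,:2]*1000).astype(np.float32));return [np.round(x,1) for x in r]
E
python3 - <<'E'
from meas import *
for n in ["top","scene"]:
    p=snapshot(n);W=world(p)
    save(p,"crop_%s.png"%n,(110,140,370,280) if n=="top" else (150,160,380,280),3)
    for d in outline_of(p,"stand")[:1]:
        m=d["pixels"];v,u=np.nonzero(m);print(n,"stand",d["conf"],len(u),rect(ray(p,np.c_[u,v],.01)))
        w=W[m];k=(abs(w[:,2]-.01)<.006);print(" depth plate",np.median(w[k,2]),rect(w[k]))
        px=p["pixels"][m].astype(int);k=(px.min(1)>150)&(w[:,2]>.012)&(w[:,2]<.045)&(w[:,1]<.14)
        q=np.c_[u,v][k];print(" nest",len(q),w[k].mean(0),np.percentile(w[k,2],[5,50,95]),rect(ray(p,q,.032)))
    for d in outline_of(p,"cap")[:5]:
        m=d["pixels"];v,u=np.nonzero(m);w=W[m];px=p["pixels"][m].mean(0).round()
        k=abs(w[:,2]-.03)<.005;print("cap",round(d["conf"],2),(u.mean(),v.mean()),px,len(u),"all",rect(ray(p,np.c_[u,v],.012)),"top",k.sum(),w[k].mean(0).round(4),rect(w[k]))
E
```

```text
top stand 0.71 7871 [array([503.4, 183.3]), array([352.7, 224. ]), np.float64(82.0)]
 depth plate 0.01058070239837504 [array([502.8, 176.9]), array([338.9, 222.4]), np.float64(82.1)]
 nest 1013 [0.53644617 0.07622537 0.02597235] [0.01854689 0.02449648 0.03516017] [array([485.9,  81.8]), array([125.1, 201. ]), np.float64(82.0)]
cap 0.93 (np.float64(213.21621621621622), np.float64(145.65675675675675)) [ 71. 102. 172.] 370 all [array([722.6,  97.9]), array([92.4, 46. ]), np.float64(82.2)] top 169 [0.7195 0.099  0.0305] [array([720.3,  98.7]), array([44.1, 41. ]), np.float64(82.8)]
cap 0.91 (np.float64(329.6397058823529), np.float64(176.1642156862745)) [158. 160. 165.] 408 all [array([ 618.9, -267. ]), array([44.3, 95.6]), np.float64(42.7)] top 181 [ 0.6199 -0.2687  0.0303] [array([ 620.5, -268.7]), array([39.7, 44.8]), np.float64(39.8)]
cap 0.81 (np.float64(395.8321167883212), np.float64(253.8978102189781)) [121.  77. 142.] 411 all [array([ 377.1, -458.1]), array([94.3, 40.4]), np.float64(80.8)] top 187 [ 0.3766 -0.4581  0.0304] [array([ 376.8, -458.9]), array([43.9, 37.7]), np.float64(
[... 1231 characters left out ...]
ray([52.2, 42.7]), np.float64(24.8)] top 0 [nan nan nan] [array([0., 0.]), array([0., 0.]), np.float64(0.0)]
cap 0.57 (np.float64(183.4162162162162), np.float64(143.81621621621622)) [76. 42. 98.] 185 all [array([ 378. , -454.4]), array([96. , 55.8]), np.float64(78.5)] top 59 [ 0.3824 -0.4562  0.0297] [array([ 381.8, -456.2]), array([47.9, 40.6]), np.float64(79.1)]
cap 0.55 (np.float64(168.08960573476702), np.float64(225.87813620071685)) [ 79.  42. 102.] 279 all [array([ 776.1, -301.6]), array([58. , 95.5]), np.float64(72.1)] top 96 [ 0.775  -0.2982  0.0294] [array([ 775.6, -297.8]), array([43.4, 44.8]), np.float64(72.4)]<stdin>:12: RuntimeWarning: Mean of empty slice.
  ret = um.true_divide(
```

View pics/crop_top.png

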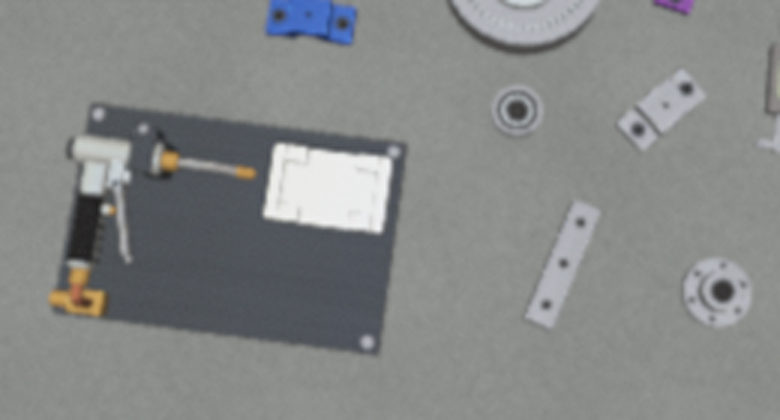

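View pics/crop_scene.png

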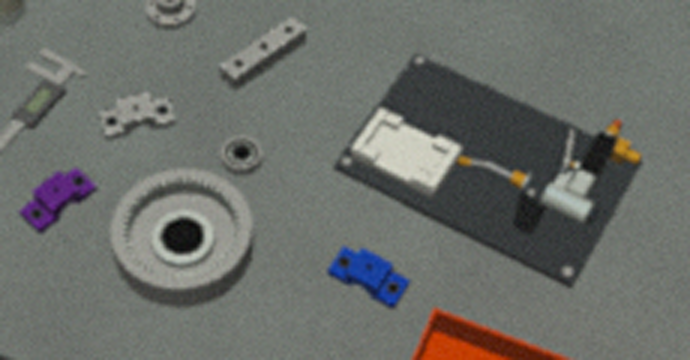

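The close crop (662,107) shows a bare-metal part with two feet and a raised middle, so it is the real cap; the others are blue or purple. Next I fit the cap, nest, plate and grip precisely.

```bash
cat > fit.py <<'E'
from meas import *
from scipy.optimize import minimize
def proj(p,X):
    c=np.asarray(X)@np.array(p["R"]).T+p["t"];return np.c_[c[:,0]/c[:,2]*p["fx"]+p["cx"],c[:,1]/c[:,2]*p["fy"]+p["cy"]]
def box(x0,x1,y0,y1,z0,z1): return np.array([[x,y,z] for x in(x0,x1) for y in(y0,y1) for z in(z0,z1)])
def place(X,x,y,yaw):
    c,s=np.cos(yaw),np.sin(yaw);return X@np.array([[c,s,0],[-s,c,0],[0,0,1]])+[x,y,0]
def render(p,boxes,win,S=8):
    a,b,c,d=win;im=np.zeros(((d-b)*S,(c-a)*S),np.uint8)
    for B in boxes:
        h=cv2.convexHull(proj(p,B).astype(np.float32))[:,0]
        cv2.fillConvexPoly(im,np.round(((h+.5-[a,b])*S-.5)*16).astype(np.int32),255,cv2.LINE_AA,4)
    return cv2.resize(im,(c-a,d-b),interpolation=cv2.INTER_AREA)/255.
def window(p,B,m=6):
    q=proj(p,B);return [int(v) for v in (*(q.min(0)-m),*(q.max(0)+m))]
def fit(views,model,x0,steps,valid=None,bg=3):
    """views: pictures; model(x)->boxes; two-level grey image fitted by least squares"""
    wins=[window(p,np.vstack(model(x0))) for p in views]
    G=[cv2.cvtColor(p["pixels"],cv2.COLOR_RGB2GRAY)[w[1]:w[3],w[0]:w[2]].astype(float) for p,w in zip(views,wins)]
    def cost(x):
        e=0
        for p,w,g in zip(views,wins,G):
            r=cv2.GaussianBlur(render(p,model(x),w),(0,0),.6)
            A=np.c_[r.ravel(),np.ones(r.size)];k=np.linalg.lstsq(A,g.ravel(),rcond=None)[0]
            d=(A@k-g.ravel())/abs(k[0]+1e-6);e+=np.minimum(d**2,.25).sum()
        return e
    sim=np.vstack([x0]+[np.array(x0)+np.eye(len(x0))[i]*steps[i] for i in range(len(x0))])
    r=minimize(cost,x0,method="Nelder-Mead",options=dict(initial_simplex=sim,xatol=2e-5,fatol=1e-3,maxiter=400))
    return r.x,r.fun
def capm(x,z=0): return [place(b+[0,0,z],*x[:3]) for b in (box(-.046,.046,-.02,.02,0,.012),box(-.022,.022,-.02,.02,.012,.03))]
def platem(x): return [place(box(-.13,.09,-.178,.158,.002,.01),*x[:3])]
def nestm(x): return [place(box(-.038,.038,-x[3]/2,x[3]/2,.01,.032),*x[:3])]
E
python3 - <<'E'
from fit import *
T,S=snapshot("top"),snapshot("scene")
for nm,V in (("top",[T]),("scene",[S]),("both",[T,S])):
    for n,m,x0,st in (("cap",capm,[.62,-.268,-.85],[.004,.004,.08]),("plate",platem,[.522,.185,-.135],[.005,.005,.03]),("nest",nestm,[.537,.077,-.135,.118],[.004,.004,.04,.004])):
        x,f=fit(V,m,x0,st);print(nm,n,x.round(4),round(f,2))
W=world(T);w=W.reshape(-1,3)
c,s=np.cos(-.138),np.sin(-.138)
l=(w-[.522,.184,0])@np.array([[c,-s,0],[s,c,0],[0,0,1]])
k=(l[:,2]>.05)&(l[:,0]>-.14)&(l[:,0]<.1)&(l[:,1]>-.1)&(l[:,1]<.17)
L=l[k];print(len(L));g=T["pixels"].reshape(-1,3)[k].mean(1)
for a in np.arange(-.13,.08,.01):
    j=(L[:,0]>=a)&(L[:,0]<a+.01)
    if j.any():
        o=np.argsort(L[j,1]);print(round(a,3),[(int(y*1000),int(z*1000),int(b)) for y,z,b in zip(L[j,1][o],L[j,2][o],g[j][o])])
E
```

```text
top cap [ 0.6219 -0.2711 -0.8867] 110.71
top plate [ 0.5221  0.1842 -0.1384] 1904.49
top nest [ 0.5379  0.0771 -0.1361  0.1192] 38.21
scene cap [ 0.614  -0.2878 -0.518 ] 136.26
scene plate [ 0.5236  0.1865 -0.1407] 1248.18
scene nest [ 0.5333  0.0763 -0.1749  0.1139] 140.7
both cap [ 0.6194 -0.2716 -0.8737] 281.9
both plate [ 0.5228  0.185  -0.1423] 3168.15
both nest [ 0.5375  0.0767 -0.1375  0.1173] 192.8
1039
-0.12 [(109, 52, 67), (110, 67, 70), (110, 68, 64), (110, 77, 79), (110, 56, 58), (111, 69, 83), (111, 57, 60), (111, 78, 106), (112, 81, 93), (112, 73, 92), (112, 54, 93), (112, 69, 85), (113, 79, 109), (114, 79, 120), (114, 72, 96), (116, 79, 108), (116, 81, 125), (116, 79, 120), (118, 80, 134), (118, 68, 115), (120, 77, 128)]
-0.11 [(110, 75, 102), (111, 75, 97), (111, 79, 111), (111, 80, 112), (112, 81, 114), (114, 80, 126), (114, 83, 124), (115, 80, 124), (117, 81, 120), (118, 80, 118), (118, 77, 123), (119, 83, 117)]
-0.1 [(107, 79, 96), (108, 80, 108), (108, 79, 115), (109, 82, 112), (109, 84, 136), (111, 79, 126), (112, 79, 140), (112, 80, 126), (113, 84, 146), (113, 8
[... 14518 characters left out ...]
1, 139), (111, 84, 141), (113, 86, 148), (117, 82, 153), (119, 85, 160), (121, 82, 119), (124, 81, 126), (127, 80, 134), (129, 84, 146), (130, 88, 150), (134, 85, 156), (137, 85, 158)]
0.05 [(60, 84, 52), (60, 55, 63), (60, 72, 65), (61, 93, 67), (61, 78, 45), (61, 88, 59), (62, 63, 55), (62, 60, 60), (62, 96, 79), (63, 96, 78), (63, 96, 78), (63, 66, 62), (65, 74, 58), (65, 96, 85), (66, 96, 87), (66, 67, 67), (67, 93, 86), (68, 95, 93), (69, 95, 108), (69, 96, 115), (69, 102, 144), (70, 103, 121), (71, 100, 153), (71, 95, 113), (73, 101, 157), (73, 101, 157), (74, 101, 119), (75, 92, 119), (76, 101, 129), (76, 97, 107), (77, 95, 131), (81, 92, 98), (81, 93, 94), (82, 98, 93), (83, 97, 84)]
```

```bash
cat > plan.py <<'E'
from meas import *
from scipy.spatial.transform import Rotation as Ro
import json,math
def plan(wps,pose=None):
    """wps: (x,y,z,yaw,extra_rows). Prints calls, tool pointing down."""
    s=state()
    if pose is None: p=s["position"].copy();R=Ro.from_euler("xyz",s["tool_rot"])
    else: p=np.array(pose[:3]);R=Ro.from_euler("xyz",[math.pi,0,pose[3]])
    for x,y,z,yaw,ex in wps:
        T=np.array([x,y,z]);G=Ro.from_euler("xyz",[math.pi,0,yaw])
        d=R.inv().apply(T-p)/.12;r=(R.inv()*G).as_rotvec()/(math.pi/3)
        n=max(1,math.ceil(max(abs(d).max(),abs(r).max())/.99))
        for i in range(n):
            k=n-i
            d=R.inv().apply((T-p)/k);r=(R.inv()*G).as_rotvec()/k
            rows=math.ceil(max(np.linalg.norm(d)/.0417,np.linalg.norm(r)/math.radians(7.16)))+(ex if k==1 else 0)
            v=np.r_[d/.12,r/(math.pi/3)].round(3)+0.
            print(max(rows,1),"rows",dict(zip(["dx","dy","dz","rx","ry","rz"],v.tolist())))
            p=p+R.apply(v[:3]*.12);R=R*Ro.from_rotvec(v[3:]*math.pi/3)
    print("end",p.round(4),R.as_euler("xyz").round(4))
E
python3 -c "
from plan import *
plan([(.6215,-.271,.2,2.26,0),(.6215,-.271,.07,2.26,2)])"
```

```text
4 rows {'dx': 0.845, 'dy': -0.125, 'dz': 0.065, 'rx': 0.0, 'ry': 0.0, 'rz': -0.371}
4 rows {'dx': 0.829, 'dy': 0.205, 'dz': 0.064, 'rx': 0.0, 'ry': 0.0, 'rz': -0.372}
4 rows {'dx': 0.69, 'dy': 0.504, 'dz': 0.065, 'rx': 0.0, 'ry': 0.0, 'rz': -0.371}
4 rows {'dx': 0.447, 'dy': 0.728, 'dz': 0.064, 'rx': 0.0, 'ry': 0.0, 'rz': -0.372}
4 rows {'dx': 0.137, 'dy': 0.843, 'dz': 0.065, 'rx': 0.0, 'ry': 0.0, 'rz': -0.371}
2 rows {'dx': 0.0, 'dy': 0.0, 'dz': 0.542, 'rx': 0.0, 'ry': 0.0, 'rz': 0.0}
4 rows {'dx': 0.0, 'dy': 0.0, 'dz': 0.541, 'rx': 0.0, 'ry': 0.0, 'rz': 0.0}
end [ 0.6215 -0.271   0.07  ] [3.1416 0.     2.2595]
```

Emit:
send_rows --motion '[{"dx":0.845,"dy":-0.125,"dz":0.065,"rz":-0.371},{"dx":0.845,"dy":-0.125,"dz":0.065,"rz":-0.371},{"dx":0.845,"dy":-0.125,"dz":0.065,"rz":-0.371},{"dx":0.845,"dy":-0.125,"dz":0.065,"rz":-0.371},{"dx":0.845,"dy":-0.125,"dz":0.065,"rz":-0.371}]' --jaw -1 --grip_force 40

```text
invalid input at $.motion[0]: expected keys dx, dy, dz, rx, ry, rz
```

Emit:
send_rows --motion '[{"dx":0.829,"dy":0.205,"dz":0.064,"rz":-0.372},{"dx":0.829,"dy":0.205,"dz":0.064,"rz":-0.372},{"dx":0.829,"dy":0.205,"dz":0.064,"rz":-0.372},{"dx":0.829,"dy":0.205,"dz":0.064,"rz":-0.372},{"dx":0.829,"dy":0.205,"dz":0.064,"rz":-0.372}]'

```text
invalid input at $.motion[0]: expected keys dx, dy, dz, rx, ry, rz
```

Emit:
send_rows --motion '[{"dx":0.69,"dy":0.504,"dz":0.065,"rz":-0.371},{"dx":0.69,"dy":0.504,"dz":0.065,"rz":-0.371},{"dx":0.69,"dy":0.504,"dz":0.065,"rz":-0.371},{"dx":0.69,"dy":0.504,"dz":0.065,"rz":-0.371},{"dx":0.69,"dy":0.504,"dz":0.065,"rz":-0.371}]'

```text
invalid input at $.motion[0]: expected keys dx, dy, dz, rx, ry, rz
```

Emit:
send_rows --motion '[{"dx":0.447,"dy":0.728,"dz":0.064,"rz":-0.372},{"dx":0.447,"dy":0.728,"dz":0.064,"rz":-0.372},{"dx":0.447,"dy":0.728,"dz":0.064,"rz":-0.372},{"dx":0.447,"dy":0.728,"dz":0.064,"rz":-0.372},{"dx":0.447,"dy":0.728,"dz":0.064,"rz":-0.372}]'

```text
invalid input at $.motion[0]: expected keys dx, dy, dz, rx, ry, rz
```

Emit:
send_rows --motion '[{"dx":0.137,"dy":0.843,"dz":0.065,"rz":-0.371},{"dx":0.137,"dy":0.843,"dz":0.065,"rz":-0.371},{"dx":0.137,"dy":0.843,"dz":0.065,"rz":-0.371},{"dx":0.137,"dy":0.843,"dz":0.065,"rz":-0.371},{"dx":0.137,"dy":0.843,"dz":0.065,"rz":-0.371}]'

```text
invalid input at $.motion[0]: expected keys dx, dy, dz, rx, ry, rz
```

Emit:
send_rows --motion '[{"dz":0.35},{"dz":0.7},{"dz":1.0},{"dz":1.0},{"dz":1.0}]'

```text
invalid input at $.motion[0]: expected keys dx, dy, dz, rx, ry, rz
```

All keys are needed; all calls were refused, so nothing moved.

Emit:
send_rows --motion '[{"dx":0.845,"dy":-0.125,"dz":0.065,"rx":0,"ry":0,"rz":-0.371},{"dx":0.845,"dy":-0.125,"dz":0.065,"rx":0,"ry":0,"rz":-0.371},{"dx":0.845,"dy":-0.125,"dz":0.065,"rx":0,"ry":0,"rz":-0.371},{"dx":0.845,"dy":-0.125,"dz":0.065,"rx":0,"ry":0,"rz":-0.371},{"dx":0.845,"dy":-0.125,"dz":0.065,"rx":0,"ry":0,"rz":-0.371}]' --jaw -1 --grip_force 40

```text
t: 1.52
position: [0.2547, -0.4533, 0.2309]
tool_rot: [-3.142, 0.0, 0.704]
force: [-0.5, -0.4, 0.5]
finger_gap: 0.0879
gripper_force: 0.0
```

Emit:
send_rows --motion '[{"dx":0.829,"dy":0.205,"dz":0.064,"rx":0,"ry":0,"rz":-0.372},{"dx":0.829,"dy":0.205,"dz":0.064,"rx":0,"ry":0,"rz":-0.372},{"dx":0.829,"dy":0.205,"dz":0.064,"rx":0,"ry":0,"rz":-0.372},{"dx":0.829,"dy":0.205,"dz":0.064,"rx":0,"ry":0,"rz":-0.372},{"dx":0.829,"dy":0.205,"dz":0.064,"rx":0,"ry":0,"rz":-0.372}]'

```text
t: 1.93
position: [0.3455, -0.4086, 0.2232]
tool_rot: [-3.141, 0.0, 1.09]
force: [-0.6, 0.1, -0.3]
finger_gap: 0.0883
gripper_force: 0.0
```

Emit:
send_rows --motion '[{"dx":0.69,"dy":0.504,"dz":0.065,"rx":0,"ry":0,"rz":-0.371},{"dx":0.69,"dy":0.504,"dz":0.065,"rx":0,"ry":0,"rz":-0.371},{"dx":0.69,"dy":0.504,"dz":0.065,"rx":0,"ry":0,"rz":-0.371},{"dx":0.69,"dy":0.504,"dz":0.065,"rx":0,"ry":0,"rz":-0.371},{"dx":0.69,"dy":0.504,"dz":0.065,"rx":0,"ry":0,"rz":-0.371}]'

```text
t: 2.35
position: [0.4369, -0.3634, 0.2153]
tool_rot: [-3.141, 0.0, 1.477]
force: [-0.4, -1.0, 0.8]
finger_gap: 0.0883
gripper_force: 0.0
```

Emit:
send_rows --motion '[{"dx":0.447,"dy":0.728,"dz":0.064,"rx":0,"ry":0,"rz":-0.372},{"dx":0.447,"dy":0.728,"dz":0.064,"rx":0,"ry":0,"rz":-0.372},{"dx":0.447,"dy":0.728,"dz":0.064,"rx":0,"ry":0,"rz":-0.372},{"dx":0.447,"dy":0.728,"dz":0.064,"rx":0,"ry":0,"rz":-0.372},{"dx":0.447,"dy":0.728,"dz":0.064,"rx":0,"ry":0,"rz":-0.372}]'

```text
t: 2.77
position: [0.5285, -0.3181, 0.2076]
tool_rot: [-3.141, 0.0, 1.865]
force: [-1.0, 0.1, 0.3]
finger_gap: 0.0884
gripper_force: 0.0
```

Emit:
send_rows --motion '[{"dx":0.137,"dy":0.843,"dz":0.065,"rx":0,"ry":0,"rz":-0.371},{"dx":0.137,"dy":0.843,"dz":0.065,"rx":0,"ry":0,"rz":-0.371},{"dx":0.137,"dy":0.843,"dz":0.065,"rx":0,"ry":0,"rz":-0.371},{"dx":0.137,"dy":0.843,"dz":0.065,"rx":0,"ry":0,"rz":-0.371},{"dx":0.137,"dy":0.843,"dz":0.065,"rx":0,"ry":0,"rz":-0.371}]'

```text
t: 3.18
position: [0.6203, -0.2728, 0.1999]
tool_rot: [-3.141, -0.0, 2.253]
force: [0.2, -0.5, -0.5]
finger_gap: 0.0884
gripper_force: 0.0
```

Emit:
send_rows --motion '[{"dx":0,"dy":0,"dz":0.35,"rx":0,"ry":0,"rz":0},{"dx":0,"dy":0,"dz":0.7,"rx":0,"ry":0,"rz":0},{"dx":0,"dy":0,"dz":1.0,"rx":0,"ry":0,"rz":0},{"dx":0,"dy":0,"dz":1.0,"rx":0,"ry":0,"rz":0},{"dx":0,"dy":0,"dz":1.0,"rx":0,"ry":0,"rz":0}]'

```text
t: 3.6
position: [0.6198, -0.2727, 0.0802]
tool_rot: [-3.141, -0.002, 2.254]
force: [0.9, 0.4, 0.8]
finger_gap: 0.0882
gripper_force: 0.0
```

Emit:
send_rows --motion '[{"dx":0,"dy":0.015,"dz":0.3,"rx":0,"ry":0,"rz":0},{"dx":0,"dy":0.015,"dz":0.5,"rx":0,"ry":0,"rz":0},{"dx":0,"dy":0.015,"dz":0.625,"rx":0,"ry":0,"rz":0},{"dx":0,"dy":0.015,"dz":0.625,"rx":0,"ry":0,"rz":0},{"dx":0,"dy":0.015,"dz":0.625,"rx":0,"ry":0,"rz":0}]'

```text
t: 4.02
position: [0.6235, -0.2714, 0.008]
tool_rot: [3.141, 0.004, 2.257]
force: [0.3, 0.1, 0.3]
finger_gap: 0.0877
gripper_force: 0.0
```

Emit:
send_rows --motion '[{"dx":0,"dy":0,"dz":0,"rx":0,"ry":0,"rz":0},{"dx":0,"dy":0,"dz":0,"rx":0,"ry":0,"rz":0},{"dx":0,"dy":0,"dz":0,"rx":0,"ry":0,"rz":0},{"dx":0,"dy":0,"dz":0,"rx":0,"ry":0,"rz":0},{"dx":0,"dy":0,"dz":0,"rx":0,"ry":0,"rz":0},{"dx":0,"dy":0,"dz":0,"rx":0,"ry":0,"rz":0},{"dx":0,"dy":0,"dz":0,"rx":0,"ry":0,"rz":0},{"dx":0,"dy":0,"dz":0,"rx":0,"ry":0,"rz":0},{"dx":0,"dy":0,"dz":0,"rx":0,"ry":0,"rz":0},{"dx":0,"dy":0,"dz":0,"rx":0,"ry":0,"rz":0}]' --jaw 1 --grip_force 45

```text
t: 4.85
position: [0.6226, -0.2702, 0.005]
tool_rot: [-3.141, -0.0, 2.259]
force: [-3.9, -1.7, 2.0]
finger_gap: 0.0397
gripper_force: 45.0
```

```bash
python3 -c "
from plan import *
s=state();print(s['position'],s['tool_rot'],s['finger_gap'],s['gripper_force'])
p=s['position']
plan([(p[0],p[1],.115,s['tool_rot'][2],1),(.5376,.0768,.115,math.pi/2-.1385,3)])"
```

```text
[ 0.6225948  -0.27017873  0.00501771] [-3.14100206e+00 -1.96933093e-04  2.25931405e+00] 0.03965999108148229 44.99876665096963
4 rows {'dx': 0.0, 'dy': -0.001, 'dz': -0.917, 'rx': -0.001, 'ry': 0.0, 'rz': 0.0}
3 rows {'dx': 0.894, 'dy': 0.43, 'dz': 0.001, 'rx': 0.0, 'ry': 0.0, 'rz': 0.263}
3 rows {'dx': 0.978, 'dy': 0.171, 'dz': 0.0, 'rx': 0.0, 'ry': 0.0, 'rz': 0.263}
6 rows {'dx': 0.987, 'dy': -0.101, 'dz': 0.001, 'rx': 0.0, 'ry': 0.0, 'rz': 0.264}
end [0.5377 0.0768 0.115 ] [ 3.1414e+00 -5.0000e-04  1.4320e+00]
```

Emit:
send_rows --motion '[{"dx":0,"dy":0,"dz":-0.15,"rx":0,"ry":0,"rz":0},{"dx":0,"dy":0,"dz":-0.4,"rx":0,"ry":0,"rz":0},{"dx":0,"dy":0,"dz":-0.7,"rx":0,"ry":0,"rz":0},{"dx":0,"dy":0,"dz":-0.917,"rx":0,"ry":0,"rz":0},{"dx":0,"dy":0,"dz":-0.917,"rx":0,"ry":0,"rz":0}]'

```text
t: 5.27
position: [0.6248, -0.2706, 0.1204]
tool_rot: [3.138, 0.008, 2.26]
force: [1.1, -0.8, -4.6]
finger_gap: 0.0398
gripper_force: 45.0
```

Emit:
send_rows --motion '[{"dx":0.25,"dy":0.12,"dz":0,"rx":0,"ry":0,"rz":0.07},{"dx":0.5,"dy":0.24,"dz":0,"rx":0,"ry":0,"rz":0.15},{"dx":0.75,"dy":0.36,"dz":0,"rx":0,"ry":0,"rz":0.22},{"dx":0.894,"dy":0.43,"dz":0,"rx":0,"ry":0,"rz":0.263}]'

```text
t: 5.6
position: [0.5927, -0.1505, 0.1122]
tool_rot: [-3.139, -0.005, 1.982]
force: [-0.2, 0.1, -5.4]
finger_gap: 0.0393
gripper_force: 45.0
```

Emit:
send_rows --motion '[{"dx":0.25,"dy":0.04,"dz":0,"rx":0,"ry":0,"rz":0.07},{"dx":0.5,"dy":0.08,"dz":0,"rx":0,"ry":0,"rz":0.14},{"dx":0.75,"dy":0.13,"dz":0,"rx":0,"ry":0,"rz":0.2},{"dx":0.978,"dy":0.171,"dz":0,"rx":0,"ry":0,"rz":0.263}]'

```text
t: 5.93
position: [0.5646, -0.0364, 0.1126]
tool_rot: [-3.138, -0.002, 1.706]
force: [-0.5, 0.6, -4.9]
finger_gap: 0.0395
gripper_force: 45.0
```

Emit:
send_rows --motion '[{"dx":0.25,"dy":-0.02,"dz":0,"rx":0,"ry":0,"rz":0.07},{"dx":0.5,"dy":-0.05,"dz":0,"rx":0,"ry":0,"rz":0.14},{"dx":0.75,"dy":-0.08,"dz":0,"rx":0,"ry":0,"rz":0.2},{"dx":0.9,"dy":-0.1,"dz":0,"rx":0,"ry":0,"rz":0.264},{"dx":0.987,"dy":-0.101,"dz":0,"rx":0,"ry":0,"rz":0.264},{"dx":0.987,"dy":-0.101,"dz":0,"rx":0,"ry":0,"rz":0.264},{"dx":0.987,"dy":-0.101,"dz":0,"rx":0,"ry":0,"rz":0.264}]'

```text
t: 6.52
position: [0.5377, 0.077, 0.1139]
tool_rot: [-3.14, 0.0, 1.435]
force: [0.7, -1.2, -5.1]
finger_gap: 0.0394
gripper_force: 45.0
```

```bash
python3 - <<'E'
from meas import *
s=state();print(s['t'],s['position'],s['tool_rot'],s['finger_gap'],s['force'])
a=snapshot("top");b=snapshot("scene")
A=cv2.resize(a["pixels"][150:270,130:300],None,fx=3,fy=3,interpolation=3)
B=cv2.resize(b["pixels"][150:270,230:380],None,fx=3,fy=3,interpolation=3)
im=np.zeros((600,800,3),np.uint8);im=np.zeros((360,960,3),np.uint8);im[:,:510]=A;im[:,510:]=B
cv2.imwrite("pics/held.png",cv2.resize(im[...,::-1],(800,300)))
E
```

```text
6.5167 [0.53769934 0.07697246 0.11394698] [-3.14024065e+00  2.48922140e-04  1.43459130e+00] 0.03940048388540125 [ 0.72236892 -1.24627681 -5.0547573 ]
```

View pics/held.png

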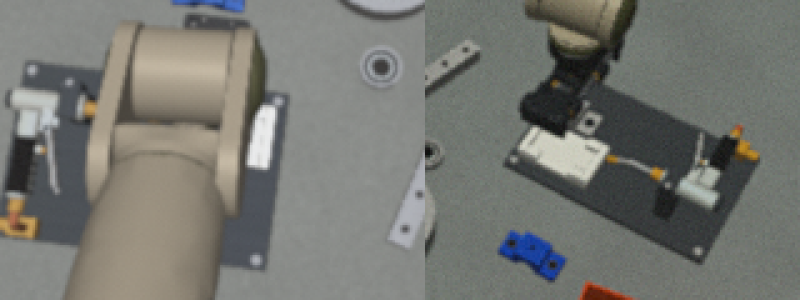

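The top view is blocked by the arm. The scene view shows one held foot (588,122) above the nest. I'll compare foot and nest in the scene camera.

```bash
python3 - <<'E'
from fit import *
s=state();S=snapshot("scene");W=world(S);pos=s["position"];yaw=s["tool_rot"][2]-np.pi/2
c,sn=np.cos(yaw),np.sin(yaw);Q=np.array([[c,-sn,0],[sn,c,0],[0,0,1]])
l=(W.reshape(-1,3)-pos)@Q;g=S["pixels"].reshape(-1,3).astype(int)
k=(abs(l[:,0])<.04)&(l[:,1]>.0)&(l[:,1]<.07)&(l[:,2]>-.02)&(l[:,2]<.03)
i=np.nonzero(k)[0];L=(l*1000).round().astype(int)
for r in sorted(set(i//512)): print(r,[(int(j%512),*map(int,L[j]),int(g[j].mean())) for j in i if j//512==r])
print("nest rows")
k=(abs(l[:,0])<.045)&(abs(l[:,1])<.075)&(abs(W.reshape(-1,3)[:,2]-.032)<.006)&(g.min(1)>120)
n=l[k];print(k.sum(),np.percentile(n[:,0],[1,5,50,95,99]),np.percentile(n[:,1],[1,5,50,95,99]),n[:,1].max())
# nest box fits in a cropped way: scene only, known size
for L in (.116,.119,.122):
    x,f=fit([S],lambda x:nestm([x[0],x[1],-.137,L]),[.5377,.077],[.003,.003]);print(L,x,f)
E
```

```text
188 [(290, -19, 4, 26, 37), (293, -30, 11, 19, 42)]
191 [(293, -11, 20, 28, 99), (294, -14, 23, 27, 127), (295, -15, 27, 28, 93)]
192 [(293, -8, 22, 26, 101), (294, -12, 24, 24, 113)]
193 [(293, -6, 24, 24, 96), (294, -11, 25, 20, 76)]
194 [(292, -3, 22, 20, 64), (293, -2, 26, 23, 71), (294, -9, 27, 16, 79), (295, -18, 27, 8, 101)]
195 [(292, 1, 24, 20, 85), (293, -7, 24, 12, 87), (294, -11, 27, 9, 115), (295, -12, 30, 10, 140), (296, -19, 31, 3, 145), (297, -14, 37, 12, 121)]
196 [(291, 9, 23, 22, 98), (292, 7, 27, 23, 94), (293, -3, 26, 11, 109), (294, -6, 29, 9, 129), (295, -5, 33, 14, 137), (296, -12, 34, 7, 143), (297, -13, 38, 8, 152), (298, -16, 41, 7, 144), (299, -18, 44, 7, 119)]
197 [(290, 16, 23, 24, 66), (291, 15, 26, 25, 76), (292, 4, 26, 13, 94), (293, -4, 27, 4, 122), (294, -1, 32, 11, 111), (295, -7, 33, 5, 96), (296, -8, 37, 7, 111), (297, -12, 39, 3, 134), (298, -13, 42, 5, 150), (299, -12, 47, 10, 153), (300, -18, 48, 4, 117)]
198 [(287, 17, 12, 12, 53), (288, 25, 20, 26, 68), (289, 23, 23, 26, 57), (290, 22, 26, 28, 68), (291, 12, 26, 16, 82), (292, 2, 25, 4, 113)
[... 1159 characters left out ...]
, 21, 39, 11, 142), (294, 16, 41, 7, 152), (295, 13, 44, 5, 154), (296, 16, 49, 13, 146), (297, 9, 50, 5, 113)]
203 [(290, 20, 28, -3, 98), (291, 18, 31, -4, 79), (292, 21, 36, 3, 73), (293, 22, 40, 7, 88), (295, 19, 47, 8, 135), (296, 15, 49, 5, 108)]
204 [(292, 14, 34, -13, 102), (293, 22, 41, 1, 74), (294, 23, 45, 5, 74), (295, 21, 48, 6, 86), (296, 15, 49, -1, 77)]
205 [(295, 21, 49, 0, 124)]
nest rows
178 [-0.03763513 -0.03423391  0.0127576   0.03727928  0.03965183] [-0.0579399  -0.05517477  0.03300621  0.06038507  0.06185105] 0.0628086664143955
0.116 [0.53434427 0.0770466 ] 249.608453364198
0.119 [0.53414569 0.07658925] 260.74467174652733
0.122 [0.53421332 0.07586935] 293.7564010620265
```

Emit:
send_rows --motion '[{"dx":0,"dy":0,"dz":0.2,"rx":0,"ry":0,"rz":0},{"dx":0,"dy":0,"dz":0.4,"rx":0,"ry":0,"rz":0},{"dx":0,"dy":0,"dz":0.6,"rx":0,"ry":0,"rz":0},{"dx":0,"dy":0,"dz":0.6,"rx":0,"ry":0,"rz":0},{"dx":0,"dy":0,"dz":0.6,"rx":0,"ry":0,"rz":0}]'

```text
t: 7.08
position: [0.5377, 0.0764, 0.0426]
tool_rot: [-3.14, 0.0, 1.432]
force: [0.9, -0.0, -5.1]
finger_gap: 0.0396
gripper_force: 45.0
```

```bash
python3 - <<'E'
from fit import *
s=state();print(s["position"],s["tool_rot"],s["force"])
S=snapshot("scene");pos=s["position"];yaw=s["tool_rot"][2]-np.pi/2
a,b,c,d=265,185,325,235;K=12
im=cv2.resize(S["pixels"][b:d,a:c],None,fx=K,fy=K,interpolation=cv2.INTER_CUBIC)[...,::-1].copy()
def draw(pts,col):
    q=((proj(S,pts)+.5-[a,b])*K).astype(np.int32);cv2.polylines(im,[q],True,col,1)
def rc(x,y,z): return np.array([[-x,-y,z],[x,-y,z],[x,y,z],[-x,y,z]])
off=np.array([.0013,.0022,0]) # scene camera offset guess
zc=pos[2]-.005
draw(place(rc(.02,.046,zc+.012),pos[0],pos[1],yaw)+off,(0,0,255))
draw(place(rc(.02,.046,zc),pos[0],pos[1],yaw)+off,(0,0,255))
draw(place(rc(.038,.0595,.032),.5379,.0771,-.1375)+off,(0,255,0))
draw(place(rc(.022,.048,.032),.5379,.0771,-.1375)+off,(255,255,0))
cv2.imwrite("pics/near.png",im)
E
```

```text
[0.53768539 0.07644671 0.04259382] [-3.13960480e+00  1.43863029e-04  1.43152062e+00] [ 0.94166071 -0.00958109 -5.10845153]
```

View pics/near.png

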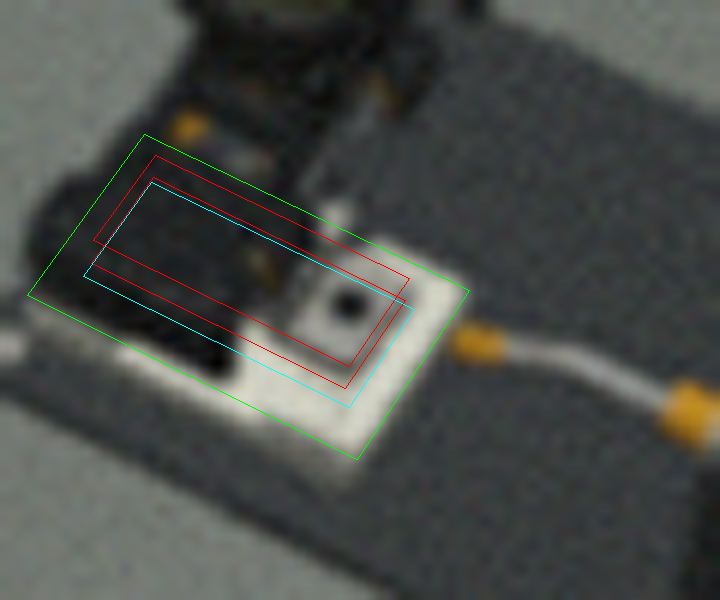

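Foot hole seen at (350,305), predicted at (347,306); the nest outline also agrees, so the cap is centred to about 1 mm. Lowering into the pocket.

Emit:
send_rows --motion '[{"dx":0,"dy":0,"dz":0.03,"rx":0,"ry":0,"rz":0},{"dx":0,"dy":0,"dz":0.06,"rx":0,"ry":0,"rz":0},{"dx":0,"dy":0,"dz":0.08,"rx":0,"ry":0,"rz":0},{"dx":0,"dy":0,"dz":0.1,"rx":0,"ry":0,"rz":0},{"dx":0,"dy":0,"dz":0.1,"rx":0,"ry":0,"rz":0}]'

```text
t: 7.55
position: [0.5389, 0.0764, 0.032]
tool_rot: [3.139, 0.001, 1.432]
force: [-0.7, -5.3, 3.0]
finger_gap: 0.039
gripper_force: 45.0
```

Emit:
send_rows --motion '[{"dx":-0.01,"dy":0,"dz":-0.01,"rx":0,"ry":0,"rz":0},{"dx":-0.01,"dy":0,"dz":-0.01,"rx":0,"ry":0,"rz":0},{"dx":-0.01,"dy":0,"dz":-0.01,"rx":0,"ry":0,"rz":0}]'

```text
t: 7.8
position: [0.5382, 0.0758, 0.0326]
tool_rot: [3.14, 0.0, 1.432]
force: [1.3, -1.8, -1.1]
finger_gap: 0.0392
gripper_force: 45.0
```

```bash
python3 - <<'E'
from fit import *
s=state();print(s["position"],s["tool_rot"],s["force"],s["wrist_torque"])
S=snapshot("scene");W=world(S)
c,sn=np.cos(-.1375),np.sin(-.1375)
l=(W.reshape(-1,3)-[.5379+.0013,.0771+.0022,0])@np.array([[c,-sn,0],[sn,c,0],[0,0,1]])
g=S["pixels"].reshape(-1,3).mean(1)
k=(abs(l[:,0])<.045)&(l[:,1]>.02)&(l[:,1]<.066)&(l[:,2]<.06)&(l[:,2]>.012)
i=np.nonzero(k)[0];L=(l*1000).round().astype(int)
for r in sorted(set(i//512)): print(r,[(int(j%512),*map(int,L[j]),int(g[j])) for j in i if j//512==r])
E
```

```text
[0.5381808  0.07576132 0.03261414] [3.14023753e+00 1.64892317e-05 1.43202591e+00] [ 1.27027655 -1.76190043 -1.09129082] [-0.17950427 -0.28547769 -0.09727666]
205 [(296, -35, 28, 36, 152)]
206 [(292, -13, 21, 50, 73), (294, -33, 21, 27, 172), (295, -32, 25, 32, 194), (297, -32, 33, 38, 192), (298, -39, 35, 31, 169)]
207 [(292, -11, 22, 48, 79), (293, -16, 24, 44, 127), (294, -24, 25, 34, 166), (295, -26, 28, 34, 186), (296, -31, 31, 31, 200), (297, -32, 34, 31, 200), (298, -35, 37, 29, 195), (299, -35, 41, 33, 184), (300, -36, 45, 35, 165)]
208 [(291, 2, 24, 57, 70), (292, -13, 22, 39, 103), (293, -13, 26, 42, 142), (294, -14, 30, 43, 154), (295, -21, 31, 35, 157), (296, -17, 36, 44, 170), (297, -21, 39, 42, 168), (298, -28, 40, 34, 169), (299, -28, 44, 37, 192), (300, -34, 46, 32, 190), (301, -37, 49, 30, 191), (302, -39, 52, 30, 165)]
209 [(291, -3, 22, 44, 93), (292, -7, 25, 42, 128), (293, -7, 29, 44, 138), (294, -6, 33, 49, 137), (295, -12, 35, 42, 143), (296, -15, 38, 42, 146), (297, -15, 42, 44, 147), (298, -20, 44, 40, 155), (299, -25, 46, 36, 176), (300, -32, 47, 29, 198), (3
[... 3867 characters left out ...]
 (292, 35, 48, 31, 172), (293, 33, 51, 31, 187), (294, 27, 53, 26, 193), (295, 25, 56, 25, 158), (296, 20, 58, 20, 105), (297, 14, 60, 14, 69)]
222 [(287, 37, 30, 13, 83), (288, 37, 33, 15, 88), (289, 38, 38, 20, 96), (290, 36, 41, 20, 99), (291, 36, 45, 24, 110), (292, 34, 49, 24, 119), (293, 39, 54, 34, 138), (294, 35, 57, 31, 148), (295, 31, 59, 29, 112)]
223 [(286, 43, 28, 12, 56), (290, 36, 42, 15, 84), (291, 35, 45, 15, 94), (292, 37, 50, 22, 100), (293, 37, 54, 25, 114), (294, 36, 58, 26, 121), (295, 28, 59, 17, 88)]
224 [(287, 45, 34, 12, 56), (291, 37, 47, 13, 83), (292, 37, 51, 16, 90), (293, 37, 55, 19, 97), (294, 34, 58, 17, 83), (296, 29, 64, 16, 54)]
226 [(295, 38, 64, 14, 57)]
```

Emit:
send_rows --motion '[{"dx":-0.008,"dy":0,"dz":0,"rx":0,"ry":0,"rz":0},{"dx":-0.008,"dy":0,"dz":0,"rx":0,"ry":0,"rz":0},{"dx":-0.008,"dy":0,"dz":0,"rx":0,"ry":0,"rz":0}]'

```text
t: 8.1
position: [0.5377, 0.0751, 0.0323]
tool_rot: [3.141, -0.0, 1.432]
force: [1.7, -0.5, -1.9]
finger_gap: 0.0392
gripper_force: 45.0
```

Emit:
send_rows --motion '[{"dx":0,"dy":0,"dz":0.01,"rx":0,"ry":0,"rz":0},{"dx":0,"dy":0,"dz":0.018,"rx":0,"ry":0,"rz":0},{"dx":0,"dy":0,"dz":0.018,"rx":0,"ry":0,"rz":0}]'

```text
t: 8.35
position: [0.5372, 0.075, 0.0297]
tool_rot: [-3.141, 0.0, 1.433]
force: [1.4, 1.5, -3.2]
finger_gap: 0.0396
gripper_force: 45.0
```

Emit:
send_rows --motion '[{"dx":0,"dy":0,"dz":0.008,"rx":0,"ry":0,"rz":0},{"dx":0,"dy":0,"dz":0.015,"rx":0,"ry":0,"rz":0},{"dx":0,"dy":0,"dz":0.015,"rx":0,"ry":0,"rz":0}]'

```text
t: 8.6
position: [0.5375, 0.0755, 0.0284]
tool_rot: [-3.141, -0.001, 1.432]
force: [-1.7, 4.6, 5.6]
finger_gap: 0.0398
gripper_force: 45.0
```

Emit:
send_rows --motion '[{"dx":0,"dy":0,"dz":0.005,"rx":0,"ry":0,"rz":0},{"dx":0,"dy":0,"dz":0.01,"rx":0,"ry":0,"rz":0},{"dx":0,"dy":0,"dz":0.01,"rx":0,"ry":0,"rz":0}]'

```text
t: 8.85
position: [0.5377, 0.0756, 0.0274]
tool_rot: [3.141, -0.001, 1.432]
force: [-0.8, 4.3, 5.3]
finger_gap: 0.0393
gripper_force: 45.0
```

Emit:
send_rows --motion '[{"dx":0.004,"dy":0,"dz":0,"rx":0,"ry":0,"rz":0},{"dx":0.004,"dy":0,"dz":0.007,"rx":0,"ry":0,"rz":0},{"dx":0.004,"dy":0,"dz":0.007,"rx":0,"ry":0,"rz":0}]'

```text
t: 9.1
position: [0.5378, 0.0758, 0.0268]
tool_rot: [3.141, -0.0, 1.432]
force: [-2.2, 3.9, 10.2]
finger_gap: 0.0397
gripper_force: 45.0
```

```bash
python3 - <<'E'
from fit import *
s=state();print(s["position"],s["tool_rot"],s["force"],s["wrist_torque"])
S=snapshot("scene");W=world(S)
a,b,c,d=265,185,325,235;K=12
im=cv2.resize(S["pixels"][b:d,a:c],None,fx=K,fy=K,interpolation=cv2.INTER_CUBIC)[...,::-1].copy()
cv2.imwrite("pics/seat.png",im)
E
```

```text
[0.53779477 0.07582187 0.02680002] [ 3.14119768e+00 -3.84447212e-04  1.43239864e+00] [-2.18957126  3.85233124 10.1520927 ] [0.33851764 0.41066604 0.00244899]
```

View pics/seat.png

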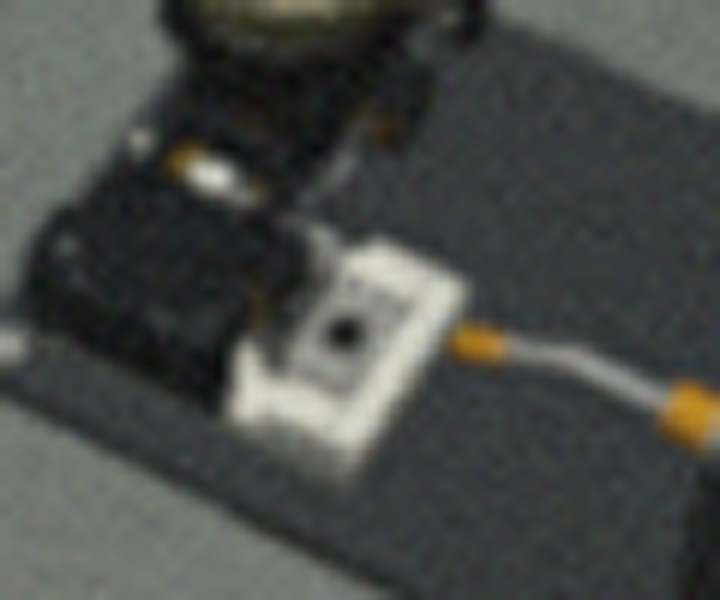

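The seated picture shows the foot level inside the white walls (hole at 345,333). Releasing and lifting.

Emit:
send_rows --motion '[{"dx":0,"dy":0,"dz":0,"rx":0,"ry":0,"rz":0},{"dx":0,"dy":0,"dz":0,"rx":0,"ry":0,"rz":0},{"dx":0,"dy":0,"dz":0,"rx":0,"ry":0,"rz":0},{"dx":0,"dy":0,"dz":0,"rx":0,"ry":0,"rz":0},{"dx":0,"dy":0,"dz":0,"rx":0,"ry":0,"rz":0},{"dx":0,"dy":0,"dz":0,"rx":0,"ry":0,"rz":0}]' --jaw -1

```text
t: 9.65
position: [0.5377, 0.0754, 0.0261]
tool_rot: [-3.141, 0.0, 1.432]
force: [0.1, -0.1, 0.3]
finger_gap: 0.0772
gripper_force: 0.0
```

Emit:
send_rows --motion '[{"dx":0,"dy":0,"dz":-0.1,"rx":0,"ry":0,"rz":0},{"dx":0,"dy":0,"dz":-0.3,"rx":0,"ry":0,"rz":0},{"dx":0,"dy":0,"dz":-0.6,"rx":0,"ry":0,"rz":0},{"dx":0,"dy":0,"dz":-0.95,"rx":0,"ry":0,"rz":0},{"dx":0,"dy":0,"dz":-0.95,"rx":0,"ry":0,"rz":0},{"dx":0,"dy":0,"dz":-0.95,"rx":0,"ry":0,"rz":0}]'

```text
t: 10.15
position: [0.5386, 0.0754, 0.1421]
tool_rot: [3.137, -0.0, 1.432]
force: [0.7, -0.1, -1.2]
finger_gap: 0.0882
gripper_force: 0.0
```

```bash
python3 -c "
from plan import *
s=state();print(s['t'],s['position'],s['tool_rot'],s['finger_gap'])
x,y=.4953,.2983
plan([(.44,.12,.16,1.43,0),(x,y,.16,math.pi-.1385,3)])"
```

```text
10.15 [0.53858125 0.07539077 0.14208536] [ 3.13718129e+00 -2.58703585e-04  1.43217209e+00] 0.08815198455389671
3 rows {'dx': 0.255, 'dy': -0.864, 'dz': -0.153, 'rx': 0.004, 'ry': 0.0, 'rz': 0.002}
7 rows {'dx': 0.768, 'dy': 0.124, 'dz': 0.0, 'rx': 0.0, 'ry': 0.0, 'rz': -0.751}
10 rows {'dx': 0.455, 'dy': 0.631, 'dz': 0.0, 'rx': 0.0, 'ry': 0.0, 'rz': -0.751}
end [0.4953 0.2984 0.1601] [3.1413e+00 2.0000e-04 3.0030e+00]
```

Emit:
send_rows --motion '[{"dx":0.255,"dy":-0.864,"dz":-0.153,"rx":0.004,"ry":0,"rz":0},{"dx":0.255,"dy":-0.864,"dz":-0.153,"rx":0.004,"ry":0,"rz":0},{"dx":0.255,"dy":-0.864,"dz":-0.153,"rx":0.004,"ry":0,"rz":0},{"dx":0.255,"dy":-0.864,"dz":-0.153,"rx":0.004,"ry":0,"rz":0}]'

```text
t: 10.48
position: [0.4352, 0.1217, 0.1578]
tool_rot: [-3.134, 0.0, 1.434]
force: [-0.1, -0.1, 0.4]
finger_gap: 0.0881
gripper_force: 0.0
```

```bash
python3 - <<'E'
from fit import *
S=snapshot("scene");T=snapshot("top");W=world(S)
for p,n in((S,"s"),(T,"t")):
    print(n,[(round(d["conf"],2),(np.array(d["centre"])*[512,384]).round()) for d in spot_in(p,"cap")])
c,sn=np.cos(-.1375),np.sin(-.1375)
l=(W.reshape(-1,3)-[.5379+.0013,.0771+.0022,0])@np.array([[c,-sn,0],[sn,c,0],[0,0,1]])
for nm,k in (("mid",(abs(l[:,0])<.016)&(abs(l[:,1])<.018)),("foot+",(abs(l[:,0])<.016)&(abs(l[:,1]-.04)<.005)),("foot-",(abs(l[:,0])<.016)&(abs(l[:,1]+.04)<.005))):
    print(nm,k.sum(),np.median(l[k,2]))
A=cv2.resize(T["pixels"][170:240,180:260],(400,350),interpolation=3);B=cv2.resize(S["pixels"][180:250,255:335],(400,350),interpolation=3)
cv2.imwrite("pics/placed.png",np.hstack([A,B])[...,::-1])
E
```

```text
s [(0.81, array([165., 225.])), (0.65, array([288., 207.])), (0.61, array([277., 249.])), (0.57, array([184., 143.]))]
t [(0.95, array([213., 148.])), (0.93, array([396., 251.])), (0.85, array([226., 202.])), (0.56, array([337., 130.]))]
mid 93 0.05376312025520326
foot+ 30 0.03599695312905406
foot- 19 0.033969439659760375
```

View pics/placed.png

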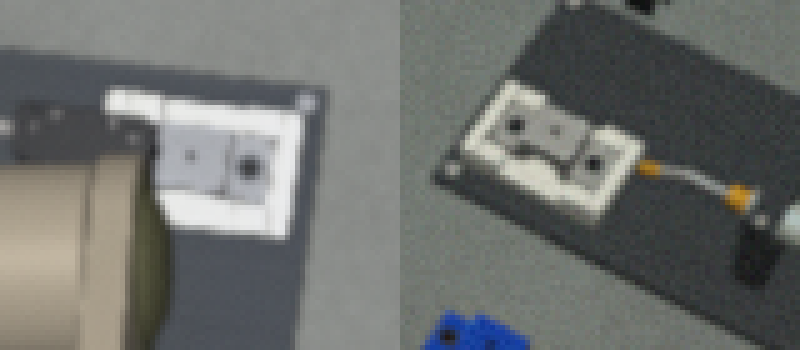

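The placed picture shows the cap flat and square in the nest, both feet level (holes at 515,125 and 593,162). Moving to the trigger.

```bash
python3 -c "
from plan import *
plan([(.4953,.2983,.16,math.pi-.1385,3)])"
```

```text
7 rows {'dx': 0.769, 'dy': 0.126, 'dz': -0.01, 'rx': -0.002, 'ry': -0.002, 'rz': -0.75}
10 rows {'dx': 0.455, 'dy': 0.633, 'dz': -0.01, 'rx': -0.002, 'ry': -0.002, 'rz': -0.751}
end [0.4953 0.2983 0.16  ] [-3.1414e+00  3.0000e-04  3.0036e+00]
```

Emit:
send_rows --motion '[{"dx":0.2,"dy":0.03,"dz":0,"rx":0,"ry":0,"rz":-0.12},{"dx":0.4,"dy":0.06,"dz":0,"rx":0,"ry":0,"rz":-0.24},{"dx":0.6,"dy":0.09,"dz":0,"rx":0,"ry":0,"rz":-0.36},{"dx":0.769,"dy":0.126,"dz":0,"rx":0,"ry":0,"rz":-0.48},{"dx":0.769,"dy":0.126,"dz":0,"rx":0,"ry":0,"rz":-0.6},{"dx":0.769,"dy":0.126,"dz":0,"rx":0,"ry":0,"rz":-0.7},{"dx":0.769,"dy":0.126,"dz":0,"rx":0,"ry":0,"rz":-0.75},{"dx":0.769,"dy":0.126,"dz":0,"rx":0,"ry":0,"rz":-0.75}]'

```text
t: 11.35
position: [0.4676, 0.209, 0.1575]
tool_rot: [-3.137, -0.003, 2.219]
force: [-0.5, 0.5, -0.2]
finger_gap: 0.088
gripper_force: 0.0
```

Emit:
send_rows --motion '[{"dx":0.1,"dy":0.15,"dz":0,"rx":0,"ry":0,"rz":-0.12},{"dx":0.2,"dy":0.3,"dz":0,"rx":0,"ry":0,"rz":-0.24},{"dx":0.3,"dy":0.45,"dz":0,"rx":0,"ry":0,"rz":-0.36},{"dx":0.4,"dy":0.56,"dz":0,"rx":0,"ry":0,"rz":-0.48},{"dx":0.455,"dy":0.633,"dz":0,"rx":0,"ry":0,"rz":-0.6},{"dx":0.455,"dy":0.633,"dz":0,"rx":0,"ry":0,"rz":-0.7},{"dx":0.455,"dy":0.633,"dz":0,"rx":0,"ry":0,"rz":-0.75},{"dx":0.455,"dy":0.633,"dz":0,"rx":0,"ry":0,"rz":-0.75},{"dx":0.455,"dy":0.633,"dz":0,"rx":0,"ry":0,"rz":-0.75}]'

```text
t: 12.1
position: [0.495, 0.2984, 0.1579]
tool_rot: [-3.141, -0.005, 2.999]
force: [-0.0, -0.9, -0.6]
finger_gap: 0.0879
gripper_force: 0.0
```

```bash
python3 - <<'E'
from plan import *
plan([(.4953,.2983,.056,math.pi-.1385,3)])
from fit import *
s=state();print(s["position"],s["tool_rot"])
S=snapshot("scene")
a,b,c,d=300,160,380,230;K=8
im=cv2.resize(S["pixels"][b:d,a:c],None,fx=K,fy=K,interpolation=3)[...,::-1].copy()
off=np.array([.0013,.0022,0])
def pt(x,y,z,col): 
    q=((proj(S,place(np.array([[x,y,z]]),.4953,.2973,-.1385)+off)+.5-[a,b])*K).astype(int)[0];cv2.circle(im,tuple(map(int,q)),4,col,1)
for x in (-.02,0,.02): pt(x,.019,.09,(0,255,0))
pt(0,-.032,.083,(0,0,255));pt(-.016,-.037,.083,(0,0,255));pt(-.032,-.04,.083,(0,0,255))
cv2.imwrite("pics/sq.png",im)
E
```

```text
6 rows {'dx': -0.006, 'dy': 0.0, 'dz': 0.849, 'rx': 0.0, 'ry': -0.005, 'rz': -0.004}
end [0.4953 0.2983 0.056 ] [-3.1412e+00  5.0000e-04  3.0033e+00]
[0.49504412 0.29840055 0.15785436] [-3.14121847 -0.00478354  2.99909282]
```

View pics/sq.png

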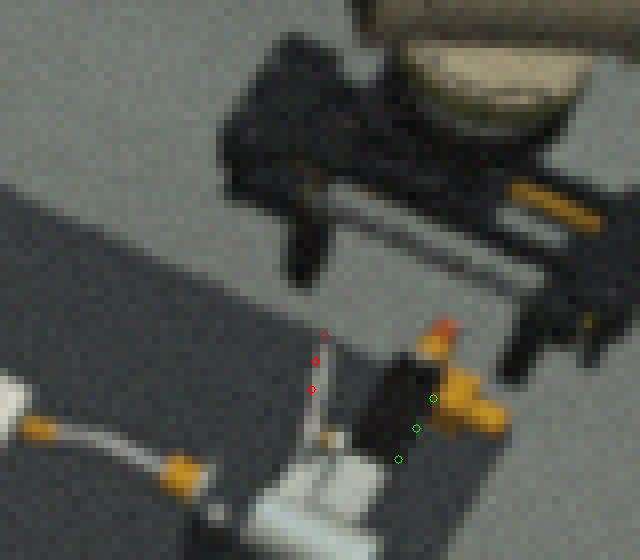

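The picture shows the marked lever points (312,390)–(323,336) and grip-back points (398,460)–(433,398) lying on the real edges, so the squeeze point is right. Descending.

Emit:
send_rows --motion '[{"dx":0,"dy":0,"dz":0.25,"rx":0,"ry":0,"rz":0},{"dx":0,"dy":0,"dz":0.5,"rx":0,"ry":0,"rz":0},{"dx":0,"dy":0,"dz":0.7,"rx":0,"ry":0,"rz":0},{"dx":0,"dy":0,"dz":0.85,"rx":0,"ry":0,"rz":0},{"dx":0,"dy":0,"dz":0.85,"rx":0,"ry":0,"rz":0},{"dx":0,"dy":0,"dz":0.85,"rx":0,"ry":0,"rz":0}]'

```text
t: 12.65
position: [0.4943, 0.2986, 0.0563]
tool_rot: [-3.141, -0.005, 3.001]
force: [0.6, 1.1, 0.5]
finger_gap: 0.0879
gripper_force: 0.0
```

Emit:
send_rows --motion '[{"dx":0,"dy":0,"dz":0,"rx":0,"ry":0,"rz":0},{"dx":0,"dy":0,"dz":0,"rx":0,"ry":0,"rz":0},{"dx":0,"dy":0,"dz":0,"rx":0,"ry":0,"rz":0},{"dx":0,"dy":0,"dz":0,"rx":0,"ry":0,"rz":0},{"dx":0,"dy":0,"dz":0,"rx":0,"ry":0,"rz":0},{"dx":0,"dy":0,"dz":0,"rx":0,"ry":0,"rz":0},{"dx":0,"dy":0,"dz":0,"rx":0,"ry":0,"rz":0},{"dx":0,"dy":0,"dz":0,"rx":0,"ry":0,"rz":0}]' --jaw 1 --grip_force 35

```text
t: 13.32
position: [0.4929, 0.2968, 0.0564]
tool_rot: [-3.137, -0.008, 3.003]
force: [-7.4, -9.0, 8.9]
finger_gap: 0.0371
gripper_force: 35.1
```

```bash
python3 - <<'E'
from fit import *
s=state();print({k:np.round(s[k],4) for k in("t","position","force","finger_gap","gripper_force","qd")})
S=snapshot("scene");W=world(S).reshape(-1,3)
c,sn=np.cos(-.1385),np.sin(-.1385)
l=(W-[.4953+.0013,.2973+.0022,0])@np.array([[c,-sn,0],[sn,c,0],[0,0,1]])
g=S["pixels"].reshape(-1,3).mean(1)
k=(l[:,0]>-.045)&(l[:,0]<.04)&(l[:,1]>-.05)&(l[:,1]<0)&(abs(l[:,2]-.079)<.01)&(g>100)
L=l[k];print((L[np.argsort(L[:,0])]*1000).round().astype(int).tolist())
E
```

```text
{'t': np.float64(13.3167), 'position': array([0.4929, 0.2968, 0.0564]), 'force': array([-7.42  , -8.9978,  8.9463]), 'finger_gap': np.float64(0.0371), 'gripper_force': np.float64(35.1123), 'qd': array([ 0.0026,  0.0017, -0.0108, -0.0062,  0.0047,  0.    ])}
[[-26, -17, 84], [-12, -15, 82], [-12, -18, 81], [-9, -17, 79], [-5, -19, 82], [-2, -14, 83], [4, -17, 88], [6, -13, 73], [6, -14, 80], [8, -15, 88], [10, -17, 82], [14, -11, 79], [14, -15, 82], [15, -18, 80], [15, -14, 78], [19, -12, 77], [19, -16, 81], [19, -8, 81], [24, -14, 83], [25, -6, 84], [30, -17, 87], [30, -16, 82], [32, -4, 87], [33, -11, 83], [34, -22, 83], [38, 0, 84], [38, -5, 87], [40, -8, 87]]
```

Emit:
send_rows --motion '[{"dx":0,"dy":0,"dz":0,"rx":0,"ry":0,"rz":0},{"dx":0,"dy":0,"dz":0,"rx":0,"ry":0,"rz":0},{"dx":0,"dy":0,"dz":0,"rx":0,"ry":0,"rz":0},{"dx":0,"dy":0,"dz":0,"rx":0,"ry":0,"rz":0},{"dx":0,"dy":0,"dz":0,"rx":0,"ry":0,"rz":0},{"dx":0,"dy":0,"dz":0,"rx":0,"ry":0,"rz":0},{"dx":0,"dy":0,"dz":0,"rx":0,"ry":0,"rz":0},{"dx":0,"dy":0,"dz":0,"rx":0,"ry":0,"rz":0},{"dx":0,"dy":0,"dz":0,"rx":0,"ry":0,"rz":0},{"dx":0,"dy":0,"dz":0,"rx":0,"ry":0,"rz":0},{"dx":0,"dy":0,"dz":0,"rx":0,"ry":0,"rz":0},{"dx":0,"dy":0,"dz":0,"rx":0,"ry":0,"rz":0}]'

```text
t: 14.37
position: [0.4929, 0.2969, 0.0564]
tool_rot: [-3.137, -0.008, 3.003]
force: [-8.0, -13.5, 7.3]
finger_gap: 0.0374
gripper_force: 35.0
```

Emit:
send_rows --motion '[{"dx":0,"dy":0,"dz":0,"rx":0,"ry":0,"rz":0},{"dx":0,"dy":0,"dz":0,"rx":0,"ry":0,"rz":0},{"dx":0,"dy":0,"dz":0,"rx":0,"ry":0,"rz":0},{"dx":0,"dy":0,"dz":0,"rx":0,"ry":0,"rz":0},{"dx":0,"dy":0,"dz":0,"rx":0,"ry":0,"rz":0},{"dx":0,"dy":0,"dz":0,"rx":0,"ry":0,"rz":0}]'

```text
t: 14.87
position: [0.4929, 0.2969, 0.0563]
tool_rot: [-3.137, -0.008, 3.003]
force: [-8.3, -14.0, 7.3]
finger_gap: 0.0374
gripper_force: 35.0
```

```bash
python3 - <<'E'
from fit import *
s=state();print({k:np.round(s[k],4) for k in("t","position","force","finger_gap","gripper_force")})
S=snapshot("scene");im=cv2.resize(S["pixels"][160:230,300:380],None,fx=8,fy=8,interpolation=3)[...,::-1]
cv2.imwrite("pics/squeezed.png",im)
E
```

```text
{'t': np.float64(14.8667), 'position': array([0.4929, 0.2969, 0.0563]), 'force': array([ -8.315 , -13.9788,   7.2613]), 'finger_gap': np.float64(0.0374), 'gripper_force': np.float64(34.9984)}
```

View pics/squeezed.png

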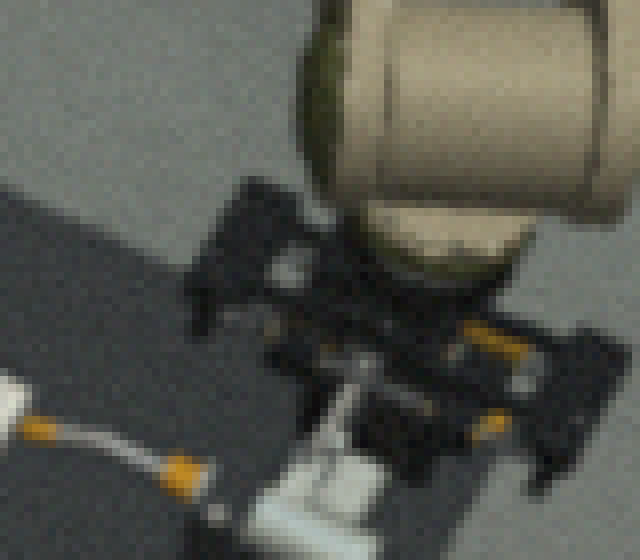

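The lever stands parallel to the grip (340,400) and the gap is 37.4 mm (home is 38), with more force on the lever side, so the trigger is home. It has been held for over 1.5 s; now let go.

Emit:
send_rows --motion '[{"dx":0,"dy":0,"dz":0,"rx":0,"ry":0,"rz":0},{"dx":0,"dy":0,"dz":0,"rx":0,"ry":0,"rz":0},{"dx":0,"dy":0,"dz":0,"rx":0,"ry":0,"rz":0},{"dx":0,"dy":0,"dz":0,"rx":0,"ry":0,"rz":0},{"dx":0,"dy":0,"dz":0,"rx":0,"ry":0,"rz":0},{"dx":0,"dy":0,"dz":0,"rx":0,"ry":0,"rz":0},{"dx":0,"dy":0,"dz":0,"rx":0,"ry":0,"rz":0},{"dx":0,"dy":0,"dz":0,"rx":0,"ry":0,"rz":0}]' --jaw -1

```text
t: 15.58
position: [0.4941, 0.2991, 0.0565]
tool_rot: [3.141, -0.004, 3.003]
force: [-0.7, 0.3, -0.8]
finger_gap: 0.0874
gripper_force: 0.0
```

Emit:
send_rows --motion '[{"dx":0,"dy":0,"dz":-0.25,"rx":0,"ry":0,"rz":0},{"dx":0,"dy":0,"dz":-0.5,"rx":0,"ry":0,"rz":0},{"dx":0,"dy":0,"dz":-0.75,"rx":0,"ry":0,"rz":0},{"dx":0,"dy":0,"dz":-1,"rx":0,"ry":0,"rz":0},{"dx":0,"dy":0,"dz":-1,"rx":0,"ry":0,"rz":0},{"dx":0,"dy":0,"dz":-1,"rx":0,"ry":0,"rz":0},{"dx":0,"dy":0,"dz":-1,"rx":0,"ry":0,"rz":0}]'

```text
t: 16.17
position: [0.4942, 0.2987, 0.1754]
tool_rot: [-3.141, -0.006, 3.003]
force: [-0.2, -0.1, -0.5]
finger_gap: 0.0882
gripper_force: 0.0
```

```bash
python3 - <<'E'
from fit import *
s=state();print(s["t"],s["force"],s["qd"].round(3))
S=snapshot("scene");im=cv2.resize(S["pixels"][160:250,255:380],None,fx=6,fy=6,interpolation=3)[...,::-1]
cv2.imwrite("pics/final.png",im)
E
```

```text
16.1667 [-0.24029102 -0.07302156 -0.47510995] [-0.002  0.018  0.013  0.     0.     0.001]
```

View pics/final.png

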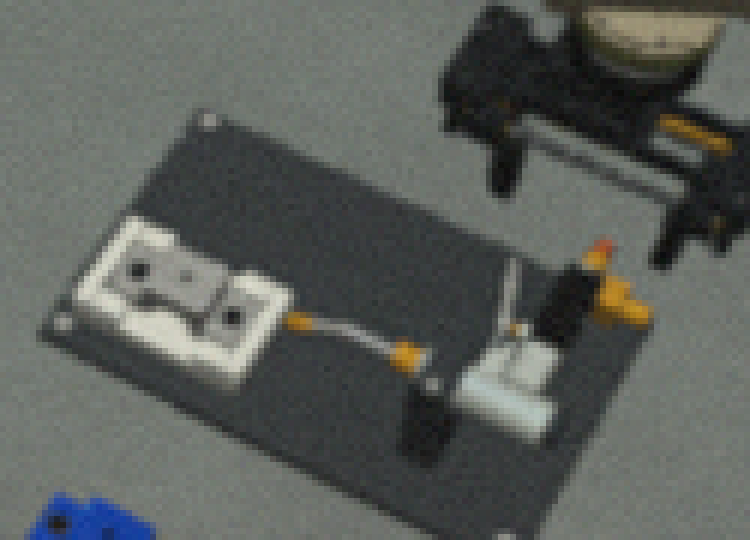

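The final picture shows the cap in the nest (185,295), the lever sprung back (510,290) and the gripper clear of everything.

```bash
python3 -c "
from bench import *
print(hand_in())"
```

```text
the job is handed in; nothing more can be done
None
```

The bearing cap sits flat and square in the nest, the trigger was squeezed fully home for over 1.5 s and sprang back when released, and the job is handed in (about 16 s on the robot's clock).

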